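Slide the checked ointment jars into the pick-up bay

ROBOT

A 7-joint arm with a two-finger parallel gripper is mounted at the origin on the work surface. World frame = base frame: x ahead of the robot, y to its left, z up, the work surface at z = 0. Lengths are in m, angles in rad, forces in N, time in s.
With the tool pointing down it reaches from about 0.4 to 0.875 m from the base axis. Payload 19.3 kg.
Tool frame: the origin (TCP) lies at the very end of the fingers, on their centre line; the grasp point (between the pads) lies bot.grasp_offset behind it (bot.grasp_offset is the distance from the TCP to the grasp point, in m); z points along the fingers, y is the direction in which the jaws open and shut (so a half turn about z gives the same grasp; the last joint's range is limited). The gripper opens to 85 mm and grips with 20 to 120 N. Pads are 22 mm wide; open, the fingers measure 114 mm over their backs; the gripper's body (76 mm by 85 mm) begins 54 mm behind the grasp point. The pads swing forward as they close: fully open they stand 13 mm farther back than shut.
Start: joints at [-0.07, 0.521, -0.036, 1.599, 0.021, 1.021, -0.113], TCP at [0.625, -0, 0.21] pointing down, gripper open.
Joint ranges: [-2.91, 2.91], [-0.3, 2.13], [-1.5, 1.42], [0.17, 2.43], [-1.26, 4.41], [0.16, 1.93], [-2.52, 2.52]. Speed limits (rad/s): [1.89, 1.89, 2.39, 2.39, 3.01, 3.01, 3.01].

INTERFACE

Orientations are given as [roll, pitch, yaw] about the fixed x, y, z axes, in that order (R = Rz(yaw) Ry(pitch) Rx(roll)).
In Python, from workcell import bot gives the robot as it stands. The module is installed in compiled form; this text tells all that it offers.
- The arm moves only by the shell command python3 -m handwheel 'ROWS' [OPENING] [FORCE]. ROWS is JSON, a list of rows, each a list of 6 numbers: the shift along the tool's x, y, z as a fraction of full scale, then the turn, a rotation vector about the tool's x, y, z as a fraction of full scale. In form: [[x, y, z, rx, ry, rz], ...]. A call has 1 to 8 rows; each row shifts and turns the commanded pose from where the row before left it, along the tool's axes as they then stand; what a row does not reach is not made up. Full scale, the value 1, is 0.025 m for a shift and 360 degrees for a turn. A row lasts 1/8 s, in which the tool goes at most 62.5 mm and 10.7 degrees, less where a joint would pass 70% of its speed; a pose out of reach is approached as far as the arm can. A call with a number of a shift or a turn outside -1 to 1 is refused whole. A call with a gripper value outside its range is refused whole. OPENING is the closure, from -1 (fully open) to 1 (shut), set as the call begins (- or left out, the last holds). The fingers move at their own pace and stop on an object; FORCE is the grip in N (left out, the last holds). Time passes only in rows, so rows that do not move let the fingers close. It gives the time, the measured TCP pose, the force and the opening at its end, in the units of the state.
- bot.observe(): the state, without advancing time (a new reading comes with each control period).
- bot.grab_frame(name): name is "scene" or "side" or "wrist"; returns a dict with "pixels" (480x640x3 uint8, blue, green, red), "vertical_fov" (degrees; the focal length in pixels is half the picture's height over the tangent of half this angle, whatever the lens; pixels are square), "cx", "cy" (the principal point, pixels), "R" (3x3) and "t" (3): a world point X has camera coordinates R X + t. Camera axes: x right, y down, z forward; pixel columns grow to the right and rows downward; lengths in m; the calibration is good to about 2 mm. A picture is of the moment at which its call begins. There is no depth.
- bot.job_done(): hands the job in, once; it reports no verdict.
Trained networks look in a picture, given as the dict that the camera call returned (one of the last four; its "shot" number tells which), for a name from the list of things; names that differ only in an ending like _2 or _b are one class to them, and where a whole thing is asked for, a point or a joint stands for the part that bears it (a point fixed in the world has none). Each returns a list of dicts, best first, with "score" (0 to 1); they miss things now and then, are a little off and sometimes report something else, mostly with a low value. They report only what shows in the picture. A call takes as long as a camera call. They do not tell look-alikes from the thing itself.
- bot.trace(picture, thing): "region" (480x640 bool, what is visible of it) and "point" ([column, row] in pixels, amid what is visible of it).
The state is a dict: "clock": time; "qpos": joint angles; "qd": joint speeds; "joint_efforts": joint torques, N m; "position": TCP position; "tool_rot": TCP orientation; "force": force on the tool from outside, world axes, zero at the start; "moment": the same for the moment, N m; "grip_width": finger opening in m.
Only numpy, scipy, OpenCV 4.12 (cv2) and the standard library are available. Lean on these libraries where they do the work, as an engineer would, in place of code of your own. Each camera call takes 0.05 s, during which the arm holds its last target.

TASK

Pick up the aluminium straightedge by its black grip, bring it behind the three green-lidded jars and with it slide all three together, as one group, along the white board into the blue bay. The gripper itself must not touch the jars. Let go of the straightedge with it still standing on the board right behind the three jars, so that they stand upright in a row inside the bay.

Things in the scene. Friction and masses are not known exactly. Their poses are not given: they have to be found in the camera images.
- straightedge_grip (a point): grip of the straightedge, an aluminium bar 170 long (y), 24 thick (x), 20 high, standing on its flat underside, with a black grip on its middle: 18 thick (x), 36 long (y), from 20 to 75 mm above the underside. This point: centre of the grip, 52 mm above the underside. z up; both long faces alike; 0.25 kg. Starts loose on the bare table (z = 0), to the left of the board, nothing tall within 100 mm.
- bay (a point): centre of the blue bay, a flat rectangle without rim, 100 (x) by 200 mm (y), on the top (z = 6 mm) of a fixed white board. +x: direction to push the jars in, roughly to the robot's right; z up. The board reaches 290 mm behind this point, 90 beyond it, 155 to each side. Two orange-lidded jars, bystanders, stand on it at least 125 mm either side of the bay's x axis: a bar centred there passes.
- jar1: green-lidded white ointment jar, an upright cylinder 36 mm in diameter, 25 high, about 35 g, loose on the board; origin at the centre of its underside, z up. The three are alike and start side by side, centres 105 to 180 mm behind the bay's rear edge, within 65 mm of its x axis. This one starts on the -y side of that axis.
- jar2: green-lidded white ointment jar, an upright cylinder 36 mm in diameter, 25 high, about 35 g, loose on the board; origin at the centre of its underside, z up. The three are alike and start side by side, centres 105 to 180 mm behind the bay's rear edge, within 65 mm of its x axis. This one starts near that axis.
- jar3: green-lidded white ointment jar, an upright cylinder 36 mm in diameter, 25 high, about 35 g, loose on the board; origin at the centre of its underside, z up. The three are alike and start side by side, centres 105 to 180 mm behind the bay's rear edge, within 65 mm of its x axis. This one starts on the +y side of that axis.
Mind the look-alikes: they are no part of the job. Leave any pink look-alike of the jar2 alone.

How it is judged:
By the outcome, as a careful person would: the job done as asked, in the order asked, and still so for the second after the job is handed in, with the robot touching nothing.
It also fails if it takes over 38 s, if anything falls off the work surface, if the arm or the gripper's body presses on something with over 40 N, if the wrist force passes 120 N, or if a joint passes its speed limit or range.

## Working session

There is one attempt and no reset: what is moved stays moved. The work goes in short steps, Python scripts to look and compute and a shell command to move; the robot and the scene stay as the last step left them, time stands still between calls to the robot, and variables do not carry over. Pictures are saved under pics/ and viewed, and the job is handed in when it is done.

```bash
mkdir -p pics; cat > h.py <<'E'
import numpy as np, cv2
from workcell import bot
def ray(f,p):
    fl=240/np.tan(np.radians(f["vertical_fov"])/2)
    d=np.array([(p[0]-f["cx"])/fl,(p[1]-f["cy"])/fl,1.0])
    R=np.array(f["R"]);t=np.array(f["t"])
    return -R.T@t, R.T@d
def onz(f,p,z):
    c,d=ray(f,p); return c+d*(z-c[2])/d[2]
def proj(f,X):
    fl=240/np.tan(np.radians(f["vertical_fov"])/2)
    c=np.array(f["R"])@np.array(X)+np.array(f["t"])
    return [c[0]/c[2]*fl+f["cx"],c[1]/c[2]*fl+f["cy"]]
E
python3 - <<'E'
from h import *
np.set_printoptions(precision=4,suppress=True)
s=bot.observe();print(s,bot.grasp_offset)
for n in ("scene","side","wrist"):
    f=bot.grab_frame(n);cv2.imwrite(f"pics/{n}0.png",np.array(f["pixels"]))
    print(n,{k:v for k,v in f.items() if k!="pixels"})
    for th,z in (("straightedge_grip",.052),("jar2",.031),("bay",.006)):
        try:
            for r in bot.trace(f,th): print(th,r["score"],r["point"],onz(f,r["point"],z), r["region"].sum())
        except Exception as e: print(th,e)
E
```

```text
{'clock': 0.0, 'qpos': array([-0.0702,  0.5221, -0.0363,  1.6   ,  0.0212,  1.0211, -0.1128]), 'qd': array([-0.0014, -0.0002,  0.0015, -0.001 ,  0.0007,  0.0004, -0.0001]), 'joint_efforts': array([ -0.0042, -92.711 ,   1.9776, -36.9928,   0.0176,   0.0082,
        -0.0001]), 'position': array([ 0.6247, -0.0001,  0.2095]), 'tool_rot': array([-3.1405,  0.0001,  1.5707]), 'force': array([-0.3509,  0.7051, -0.7223]), 'moment': array([-0.0205,  0.0057,  0.0375]), 'grip_width': 0.08541117437503498} 0.0187
scene {'vertical_fov': 49.41505593154693, 'cx': 325.55170041283094, 'cy': 238.03866384149518, 'R': array([[-0.014 ,  0.9997, -0.022 ],
       [ 0.6002, -0.0092, -0.7998],
       [-0.7997, -0.0244, -0.5999]]), 't': array([-0.1197, -0.2868,  1.3818]), 'shot': 1}
straightedge_grip 0.85 [458.2, 227.0] [0.52   0.3637 0.052 ] 1313
jar2 0.94 [435.1, 317.3] [0.721  0.2943 0.031 ] 540
jar2 0.88 [322.5, 238.3] [0.5218 0.1223 0.031 ] 322
jar2 0.72 [321.6, 254.7] [0.5692 0.1216 0.031 ] 396
jar2 0.66 [419.1, 261.4] [0.5896 0.2874 0.031 ] 400
jar2 0.56 [309.5, 277.4] [0.6286 0.1029 0.031 ] 412
bay 0.9 
[... 447 characters left out ...]
925 0.1291 0.031 ] 418
jar2 0.67 [328.9, 267.1] [0.5983 0.1114 0.031 ] 345
jar2 0.63 [220.8, 297.7] [0.6617 0.3084 0.031 ] 409
jar2 0.54 [342.4, 287.2] [0.5375 0.1379 0.031 ] 392
bay 0.94 [375.6, 276.2] [0.5408 0.0439 0.006 ] 17565
wrist {'vertical_fov': 64.06656851123718, 'cx': 324.6190282344205, 'cy': 246.58449950012277, 'R': array([[ 1.    , -0.0002,  0.0003],
       [-0.0002, -0.9598,  0.2805],
       [ 0.0002, -0.2805, -0.9598]]), 't': array([-0.6247, -0.0363,  0.379 ]), 'shot': 3}
jar2 0.86 [238.3, 71.5] [0.5538 0.1211 0.031 ] 1671
jar2 0.77 [173.3, 76.6] [0.4999 0.1172 0.031 ] 1868
jar2 0.77 [302.3, 94.2] [0.6061 0.1036 0.031 ] 1545
bay 0.6 [255.0, 174.3] [0.5588 0.0352 0.006 ] 106847
```

View pics/scene0.png

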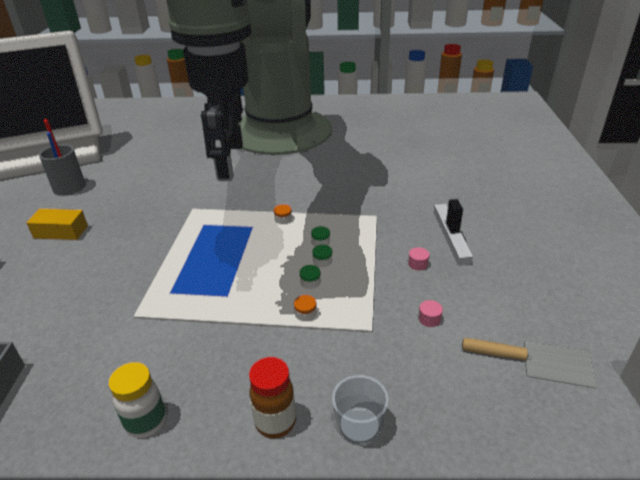

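View pics/side0.png

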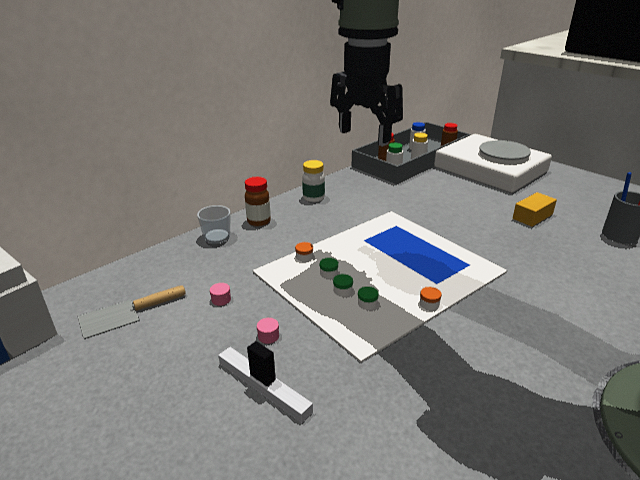

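View pics/wrist0.png

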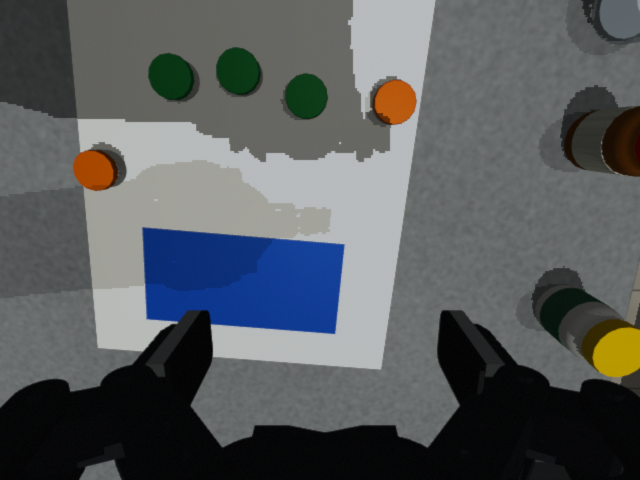

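```bash
python3 - <<'E'
from h import *
np.set_printoptions(precision=4,suppress=True)
for n in ("wrist","scene","side"):
    f=bot.grab_frame(n);im=np.array(f["pixels"]);hsv=cv2.cvtColor(im,cv2.COLOR_BGR2HSV)
    if n!="wrist": cv2.imwrite(f"pics/{n}_crop.png",cv2.resize(im[190:330,250:490] if n=="scene" else im[240:430,200:440],None,fx=3,fy=3))
    r=bot.trace(f,"bay")[0]["region"]
    m=((hsv[...,0]>105)&(hsv[...,0]<125)&(hsv[...,1]>180)&(hsv[...,2]>60)).astype(np.uint8)
    N,l,st,c=cv2.connectedComponentsWithStats(m)
    k=1+np.argmax(st[1:,4]);cn,_=cv2.findContours((l==k).astype(np.uint8),0,2)
    q=cv2.approxPolyDP(cv2.convexHull(cn[0]),6,True)[:,0]
    P=np.array([onz(f,p,.006) for p in q]);print(n,"bay",q.tolist(),"\n",P[:,:2])
    # rectangle from full contour on plane
    C=np.array([onz(f,p[0]+0.0,.006)[:2] for p in cn[0]]).astype(np.float32)
    print(cv2.minAreaRect(C*1000))
    for nm,lo,hi in (("green",50,80),("orange",5,18),("pink",160,178)):
        m=((hsv[...,0]>lo)&(hsv[...,0]<hi)&(hsv[...,1]>100)&(hsv[...,2]>25)).astype(np.uint8)
        N,l,st,c=cv2.connectedComponentsWithStats(m)
        for i in range(1,N):
            if 80<st[i,4]<2500: print(nm,st[i,4],c[i],onz(f,c[i],.029)[:2])
E
```

```text
wrist bay [[143, 228], [342, 245], [334, 332], [148, 318]] 
 [[ 0.4458 -0.0171]
 [ 0.6422 -0.0346]
 [ 0.6348 -0.1314]
 [ 0.438  -0.1149]]
((540.1746826171875, -74.59194946289062), (98.5142593383789, 198.73056030273438), 84.9945297241211)
green 1590 [237.7962  70.9201] [0.553  0.1218]
green 1627 [170.7474  76.4192] [0.4971 0.1176]
green 1462 [305.9289  95.9193] [0.6091 0.1025]
orange 1518 [394.0876 101.9242] [0.6835 0.0977]
orange 1750 [623.764 143.452] [0.8849 0.0638]
orange 1467 [ 94.9352 169.6462] [0.4214 0.0415]
scene bay [[250, 228], [226, 294], [172, 291], [204, 226]] 
 [[ 0.4529 -0.021 ]
 [ 0.6402 -0.0366]
 [ 0.632  -0.1292]
 [ 0.4447 -0.1129]]
((542.919677734375, -74.10858154296875), (95.19042205810547, 191.13356018066406), 84.80170440673828)
green 106 [49.1981 10.066 ] [-1.2341 -1.158 ]
green 198 [65.2071 14.9141] [-1.1397 -1.0446]
green 217 [347.3641  15.0968] [-1.0423  0.1976]
green 129 [175.5581  53.5736] [-0.5668 -0.4133]
green 86 [315.8953  60.0581] [-0.4709  0.0816]
green 127 [347.4724  66.8189] [-0.3989  0.1854]
green 151 [316.2914  80.5298] [-0.2803  0.0883]
green 183
[... 935 characters left out ...]
006347656, 196.6700897216797), 85.02731323242188)
green 125 [395.152 147.04 ] [ 0.903  -0.4566]
green 220 [313.2636 190.2091] [ 0.8609 -0.0935]
green 203 [328.4877 264.1379] [0.608 0.103]
green 237 [342.6835 281.1899] [0.5515 0.1228]
green 258 [367.5543 294.    ] [0.4955 0.1189]
orange 171 [448.0351 136.3392] [ 0.8464 -0.639 ]
orange 131 [383.3282 150.8397] [ 0.9079 -0.4098]
orange 303 [256.5545 197.2508] [0.9274 0.0279]
orange 106 [258.5566 222.0849] [0.8289 0.0981]
orange 195 [303.8154 248.    ] [0.6827 0.0982]
orange 279 [430.3907 294.4265] [0.4194 0.0424]
orange 106 [164.6415 297.9434] [0.731 0.377]
pink 384 [219.9792 293.8255] [0.6741 0.302 ]
pink 471 [267.6454 330.2251] [0.5429 0.3011]
```

```bash
python3 - <<'E'
from h import *
np.set_printoptions(precision=4,suppress=True)
from scipy.optimize import least_squares
obs=[]
for n in ("scene","side"):
    f=bot.grab_frame(n);r=bot.trace(f,"straightedge_grip")[0];im=np.array(f["pixels"]).astype(int)
    reg=r["region"]; g=im.max(2)
    k=reg&(g<50)
    ys,xs=np.nonzero(k);print(n,"black",xs.min(),xs.max(),ys.min(),ys.max(),len(xs),xs.mean(),ys.mean())
    ys2,xs2=np.nonzero(reg);print(xs2.min(),xs2.max(),ys2.min(),ys2.max())
    obs.append((f,k,reg))
# silhouette fit: model boxes -> hull masks, compare by IoU
import itertools
from scipy.optimize import minimize
def mask(f,x,y,a,boxes):
    M=np.zeros((480,640),np.uint8);c,s=np.cos(a),np.sin(a)
    for (hx,hy,z0,z1) in boxes:
        pts=[proj(f,[x+c*u*hx-s*v*hy,y+s*u*hx+c*v*hy,z]) for u in(-1,1) for v in(-1,1) for z in(z0,z1)]
        h=cv2.convexHull(np.array(pts,np.float32)); cv2.fillConvexPoly(M,np.round(h*16).astype(np.int32),1,shift=4)
    return M>0
B=[(.012,.085,0,.02),(.009,.018,.02,.075)]
def cost(p,o=None):
    e=0
    for f,k,reg in (o or obs):
        m=mask(f,p[0],p[1],p[2],B); e+=(m^reg).sum()/reg.sum()
    return e
best=None
for a in np.radians(np.arange(0,180,10)):
    for x in np.arange(.44,.55,.02):
        for y in np.arange(.32,.41,.02):
            e=cost((x,y,a))
            if best is None or e<best[0]: best=(e,x,y,a)
for o in (None,obs[:1],obs[1:]):
    r=minimize(cost,best[1:],args=(o,),method="Nelder-Mead",options=dict(initial_simplex=np.array(best[1:])+np.array([[0,0,0],[.015,0,0],[0,.015,0],[0,0,.15]])))
    print(r.x,np.degrees(r.x[2]),r.fun)
E
```

```text
scene black 447 461 200 232 392 453.96683673469386 215.75255102040816
434 471 200 265
side black 247 274 341 385 898 261.13919821826283 363.011135857461
219 312 341 421
[0.4794 0.3623 1.6607] 95.15096887443178 0.21578080590750923
[0.4781 0.3635 1.6492] 94.49261073480909 0.1581059390048154
[0.4794 0.3624 1.675 ] 95.97299950669651 0.04660587639311044
```

View pics/side_crop.png

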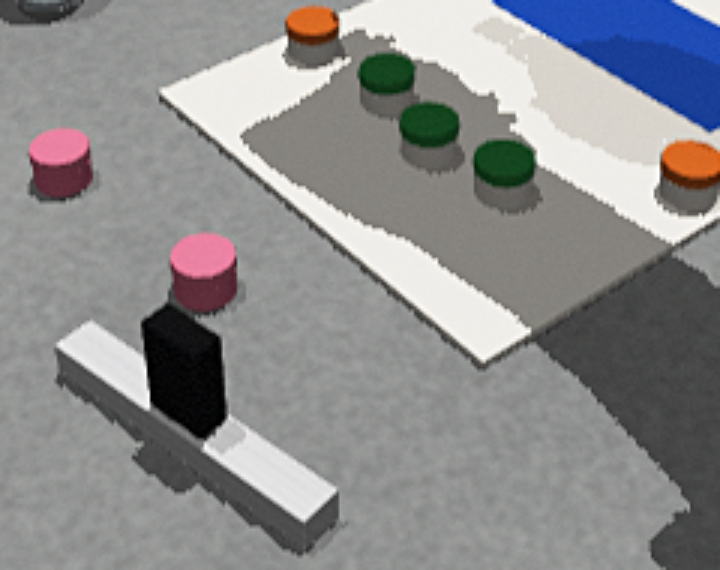

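```bash
python3 -m handwheel '[[0.9,-0.36,0,0,0,0],[0.9,-0.36,0,0,0,0],[0.9,-0.36,0,0,0,0],[0.9,-0.36,0,0,0,0],[0.9,-0.36,0,0,0,0],[0.9,-0.36,0,0,0,0],[0.9,-0.36,0,0,0,0],[0.9,-0.36,0,0,0,0]]' -1 40
```

```text
clock: 2.1
position: [0.5527, 0.1807, 0.2102]
tool_rot: [3.142, -0.0, 1.571]
force: [1.0, 0.7, -0.0]
grip_width: 0.0853
```

The green lids on the board are the targets, at side-view pixels (329,264), (343,281) and (368,294). Not to be touched: orange lids at (304,248) and (430,294), and pink look-alikes at (220,294) and (268,330). The one straightedge has its black grip at (261,363).

```bash
python3 -m handwheel '[[0.9,-0.36,0,0,0,0],[0.9,-0.36,0,0,0,0],[0.9,-0.36,0,0,0,0],[0.9,-0.36,0,0,0,0],[0.9,-0.36,0,0,0,0],[0.8,-0.36,0,0,0,0],[0.5,-0.36,0,0,0,0],[0,-0.36,0,0,0,-0.0153]]' -1 40
python3 - <<'E'
from h import *
np.set_printoptions(precision=4,suppress=True)
f=bot.grab_frame("wrist");im=np.array(f["pixels"]);cv2.imwrite("pics/w1.png",im)
print(bot.observe()["position"],bot.observe()["tool_rot"])
for r in bot.trace(f,"straightedge_grip"): 
    print(r["score"],r["point"])
    reg=r["region"].astype(np.uint8);ys,xs=np.nonzero(reg)
    print(xs.min(),xs.max(),ys.min(),ys.max(),cv2.minAreaRect(np.argwhere(reg)[:,::-1].astype(np.float32)))
print(proj(f,[.479,.362,.075]),proj(f,[.479,.362,0.02]))
E
```

```text
clock: 3.1
position: [0.4803, 0.3258, 0.21]
tool_rot: [-3.141, -0.0, 1.67]
force: [0.7, -0.4, -0.3]
grip_width: 0.0854
[0.4795 0.3254 0.2101] [-3.1411  0.0001  1.6759]
0.8 [325.6, 175.8]
231 418 156 190 ((324.6155090332031, 172.96719360351562), (33.671817779541016, 187.0527801513672), 89.39690399169922)
[np.float64(327.77290431475194), np.float64(181.98856144306427)] [np.float64(327.27594604728785), np.float64(174.81798487688278)]
```

View pics/w1.png

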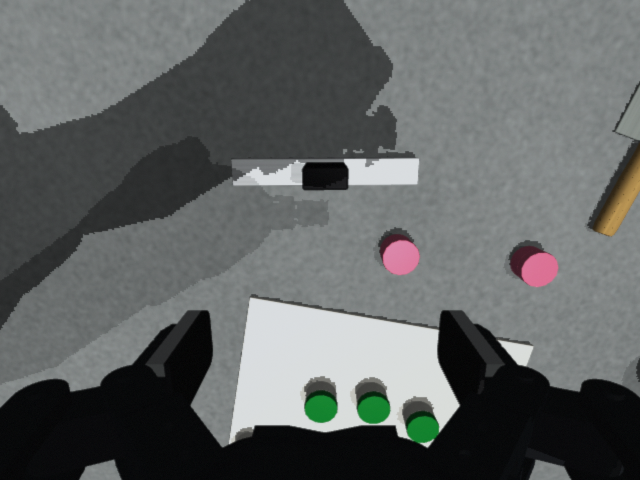

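```bash
cat >> h.py <<'E'
B=[(.012,.085,0,.02),(.009,.018,.02,.075)]
def mask(f,x,y,a,z0_=0,boxes=B):
    M=np.zeros((480,640),np.uint8);c,s=np.cos(a),np.sin(a)
    for (hx,hy,z0,z1) in boxes:
        pts=[proj(f,[x+c*u*hx-s*v*hy,y+s*u*hx+c*v*hy,z+z0_]) for u in(-1,1) for v in(-1,1) for z in(z0,z1)]
        h=cv2.convexHull(np.array(pts,np.float32)); cv2.fillConvexPoly(M,np.round(h*16).astype(np.int32),1,shift=4)
    return M>0
def fit(obs,x0,z=0):
    from scipy.optimize import minimize
    def cost(p): return sum((mask(f,p[0],p[1],p[2],z)^r).sum()/r.sum() for f,r in obs)
    x0=np.array(x0)
    r=minimize(cost,x0,method="Nelder-Mead",options=dict(initial_simplex=x0+np.array([[0,0,0],[.008,0,0],[0,.008,0],[0,0,.08]])))
    return r.x,r.fun
E
python3 - <<'E'
from h import *
np.set_printoptions(precision=4,suppress=True)
F=[]
for n in ("wrist","scene","side"):
    f=bot.grab_frame(n);F.append((f,bot.trace(f,"straightedge_grip")[0]["region"]))
for o in (F,F[:1],F[1:2],F[2:]):
    x,c=fit(o,(.479,.362,1.67));print(x,np.degrees(x[2]),c)
s=bot.observe();print(s["position"],np.degrees(s["tool_rot"]))
E
```

```text
[0.4779 0.3639 1.6751] 95.97476629854391 0.2736757365666287
[0.4766 0.365  1.6705] 95.71154725903851 0.056981132075471695
[0.478  0.3634 1.6602] 95.11973760496792 0.08799403430275914
[0.4787 0.3624 1.6632] 95.29272275414428 0.06736111111111111
[0.4813 0.3247 0.2101] [179.9959   0.0059  95.4109]
```

```bash
python3 -m handwheel '[[0,0,0,0,0,-0.0278],[0,0,0,0,0,-0.0278],[0,0,0,0,0,-0.0278],[0,0,0,0,0,-0.0278],[0,0,0,0,0,-0.0278],[0,0,0,0,0,-0.0278],[0,0,0,0,0,-0.0278],[0,0,0,0,0,-0.0278]]'
python3 -m handwheel '[[0,0,0,0,0,-0.0276],[0,0.78,0,0,0,0],[0,0.77,0,0,0,0],[0,0,1,0,0,0],[0,0,1,0,0,0],[0,0,0.6,0,0,0],[0,0,0,0,0,0]]'
python3 - <<'E'
from h import *
np.set_printoptions(precision=4,suppress=True)
F=[]
for n in ("wrist","side"):
    f=bot.grab_frame(n);F.append((f,bot.trace(f,"straightedge_grip")[0]["region"]));cv2.imwrite(f"pics/{n}2.png",np.array(f["pixels"]))
x,c=fit(F[:1],(.478,.3637,1.667));print(x,np.degrees(x[2]),c)
s=bot.observe();print(s["position"],np.degrees(s["tool_rot"]),s["qpos"])
E
```

```text
clock: 4.5
position: [0.4812, 0.3248, 0.21]
tool_rot: [-3.142, -0.0, 3.069]
force: [0.1, 0.7, 0.3]
grip_width: 0.0854
clock: 5.38
position: [0.4767, 0.364, 0.1444]
tool_rot: [-3.141, -0.001, -3.046]
force: [-0.3, 0.0, 0.2]
grip_width: 0.0853
[0.4765 0.3643 1.6784] 96.16764852504872 0.039975772259236826
[0.4777 0.364  0.146 ] [ 179.9585    0.0649 -174.5156] [-0.4266  0.5906 -0.47    1.7112  0.3238  0.9162  0.6394]
```

View pics/wrist2.png

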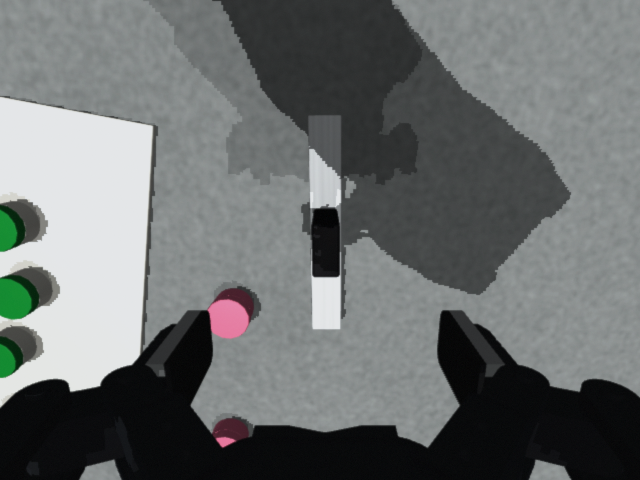

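View pics/side2.png

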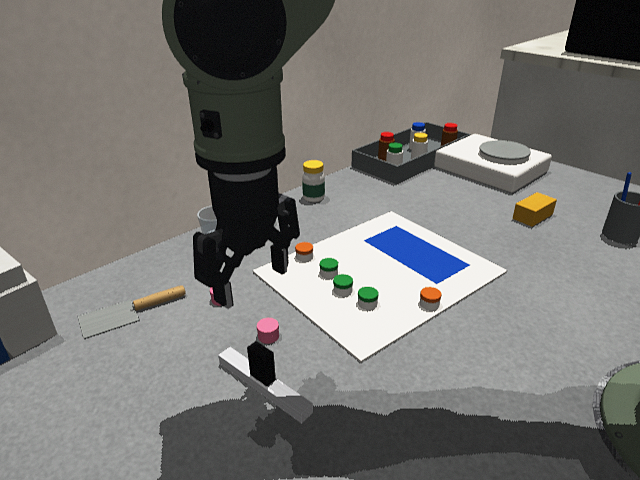

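The wrist view shows the grip at (325,242), midway between the fingers and lined up with the jaws. The nearer pink jar, at (230,315), is lower than the fingertip path.

```bash
python3 -m handwheel '[[0,0,0.9,0,0,0],[0,0,0.9,0,0,0],[0,0,0.9,0,0,0],[0,0,0.8,0,0,0],[0,0,0.75,0,0,0],[0,0,0,0,0,0]]'
python3 -m handwheel '[[0,0,0,0,0,0],[0,0,0,0,0,0],[0,0,0,0,0,0],[0,0,0,0,0,0],[0,0,0,0,0,0],[0,0,0,0,0,0],[0,0,0,0,0,0],[0,0,0,0,0,0]]' 1 60
```

```text
clock: 6.32
position: [0.4768, 0.3631, 0.0377]
tool_rot: [-3.141, -0.002, -3.045]
force: [-1.0, 0.2, 0.2]
grip_width: 0.0851
clock: 7.32
position: [0.4775, 0.364, 0.0394]
tool_rot: [3.141, 0.001, -3.045]
force: [-1.7, 1.2, 5.6]
grip_width: 0.0166
```

```bash
python3 -m handwheel '[[0,0,-0.4,0,0,0],[0,0,-0.8,0,0,0],[0,0,-0.8,0,0,0],[0,0,-0.6,0,0,0],[0,0,0,0,0,0]]'
python3 - <<'E'
from h import *
np.set_printoptions(precision=4,suppress=True)
s=bot.observe();print(s["position"],np.degrees(s["tool_rot"]),s["force"],s["grip_width"])
for n in ("wrist","side"):
    f=bot.grab_frame(n);cv2.imwrite(f"pics/{n}3.png",np.array(f["pixels"]))
    r=bot.trace(f,"straightedge_grip")[0]["region"]
    print(n,*[(z,fit([(f,r)],(.478,.364,1.667),z)) for z in (.055,.06,.065)])
E
```

```text
clock: 7.95
position: [0.4779, 0.3639, 0.1054]
tool_rot: [3.14, 0.002, -3.046]
force: [-1.0, 1.3, -2.4]
grip_width: 0.0163
[0.4779 0.3639 0.1054] [ 179.9368    0.1112 -174.5056] [-0.999   1.2525 -2.4233] 0.016341760413483956
wrist (0.055, (array([0.4766, 0.3639, 1.6703]), np.float64(0.06941145420955397))) (0.06, (array([0.4767, 0.3642, 1.6685]), np.float64(0.04136975455265241))) (0.065, (array([0.4771, 0.364 , 1.6697]), np.float64(0.03233043019266297)))
side (0.055, (array([0.4867, 0.3564, 1.6628]), np.float64(0.15022655977692576))) (0.06, (array([0.4834, 0.3588, 1.6732]), np.float64(0.16939700243987452))) (0.065, (array([0.4791, 0.3617, 1.6612]), np.float64(0.17811084001394215)))
```

View pics/side3.png

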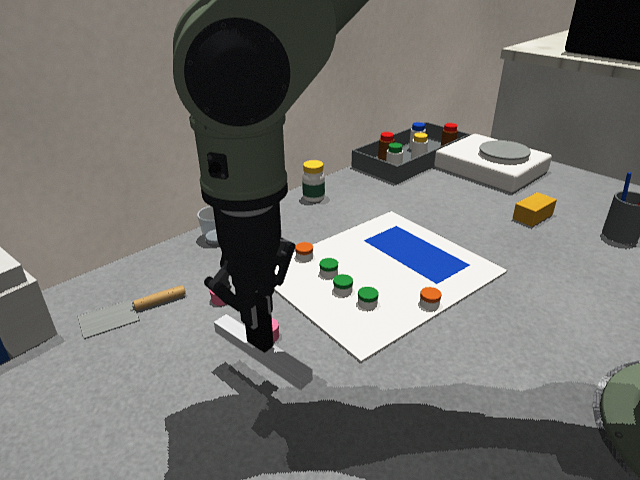

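View pics/wrist3.png

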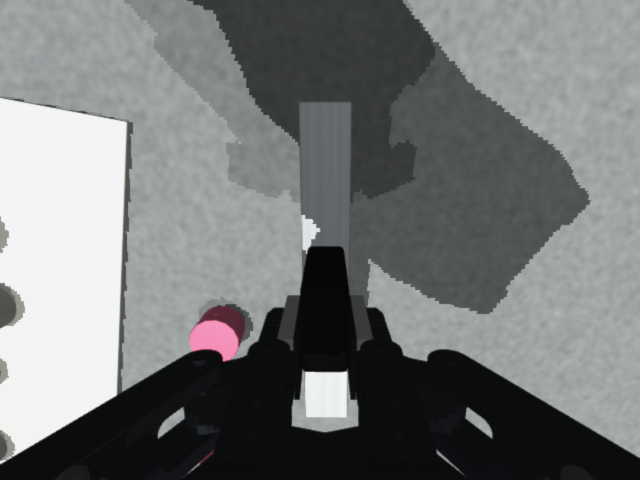

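```bash
python3 -m handwheel '[[0,0,0,0,0,0.0294],[0,-0.9,0,0,0,0],[-0.6,-0.91,0,0,0,0],[-0.6,-0.91,0,0,0,0],[-0.6,-0.91,0,0,0,0],[-0.6,-0.91,0,0,0,0],[-0.6,-0.91,0,0,0,0],[-0.6,-0.91,0,0,0,0]]'
python3 -m handwheel '[[-0.47,-0.92,0.2,0,0,0],[0,0,0.6,0,0,0],[0,0,0.5,0,0,0],[0,0,0,0,0,0]]'
python3 - <<'E'
from h import *
np.set_printoptions(precision=4,suppress=True)
s=bot.observe();print(s["position"],np.degrees(s["tool_rot"]),s["force"],s["grip_width"])
for n in ("wrist","side","scene"):
    f=bot.grab_frame(n);cv2.imwrite(f"pics/{n}4.png",np.array(f["pixels"]))
    r=bot.trace(f,"straightedge_grip")[0]["region"]
    x,c=fit([(f,r)],(.563,.174,1.484),s["position"][2]-.039)
    print(n,x,np.degrees(x[2]),c)
E
```

```text
clock: 9.15
position: [0.5529, 0.1963, 0.1032]
tool_rot: [-3.141, -0.001, 3.053]
force: [0.2, 0.1, -2.6]
grip_width: 0.017
clock: 9.65
position: [0.5614, 0.174, 0.0701]
tool_rot: [-3.141, -0.002, 3.054]
force: [-0.1, 0.4, -1.9]
grip_width: 0.0165
[0.5614 0.174  0.0701] [-179.9743   -0.1252  174.9994] [-0.1293  0.4056 -1.913 ] 0.016473390850846772
wrist [0.5607 0.1745 1.4876] 85.23240904962253 0.05628894994304094
side [0.5656 0.1706 1.4913] 85.44271166598209 0.14785992217898833Traceback (most recent call last):
  File "<stdin>", line 6, in <module>
IndexError: list index out of range
```

View pics/wrist4.png

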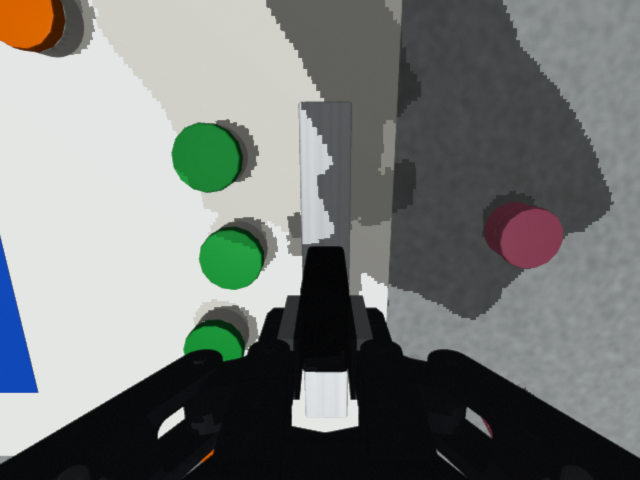

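View pics/side4.png

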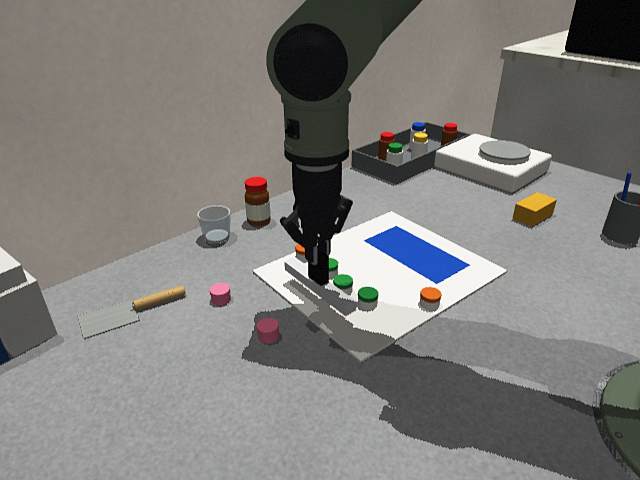

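View pics/scene4.png

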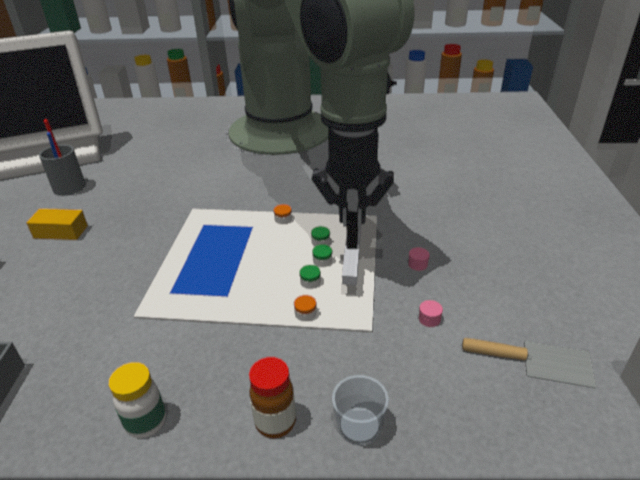

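The bar hangs level behind the three green jars, which are at wrist-view (207,157), (232,258) and (214,345), with a clear gap. Lowering.

```bash
python3 -m handwheel '[[0,0,0.4,0,0,0],[0,0,0.4,0,0,0],[0,0,0.1,0,0,0],[0,0,0,0,0,0],[0,0,0,0,0,0]]'
python3 -m handwheel '[[0,0,0.04,0,0,0],[0,0,0,0,0,0]]'
python3 -m handwheel '[[0,0,0.04,0,0,0],[0,0,0,0,0,0]]'
```

```text
clock: 10.58
position: [0.5627, 0.1733, 0.049]
tool_rot: [3.141, 0.0, 3.053]
force: [0.4, -0.4, -2.4]
grip_width: 0.0162
clock: 10.82
position: [0.5625, 0.1732, 0.0479]
tool_rot: [3.142, 0.0, 3.053]
force: [-0.2, 0.3, -3.2]
grip_width: 0.0161
clock: 11.08
position: [0.5625, 0.1732, 0.0468]
tool_rot: [-3.142, -0.0, 3.053]
force: [0.2, -0.7, -3.0]
grip_width: 0.0163
```

```bash
python3 -m handwheel '[[0,0,0.03,0,0,0],[0,0,0,0,0,0]]'
python3 - <<'E'
from h import *
f=bot.grab_frame("side");cv2.imwrite("pics/s5.png",cv2.resize(np.array(f["pixels"])[220:350,260:440],None,fx=4,fy=4))
f=bot.grab_frame("wrist");cv2.imwrite("pics/w5.png",np.array(f["pixels"]))
E
```

```text
clock: 11.32
position: [0.5625, 0.1733, 0.046]
tool_rot: [-3.142, -0.0, 3.053]
force: [-0.8, -0.9, -1.4]
grip_width: 0.0165
```

View pics/s5.png

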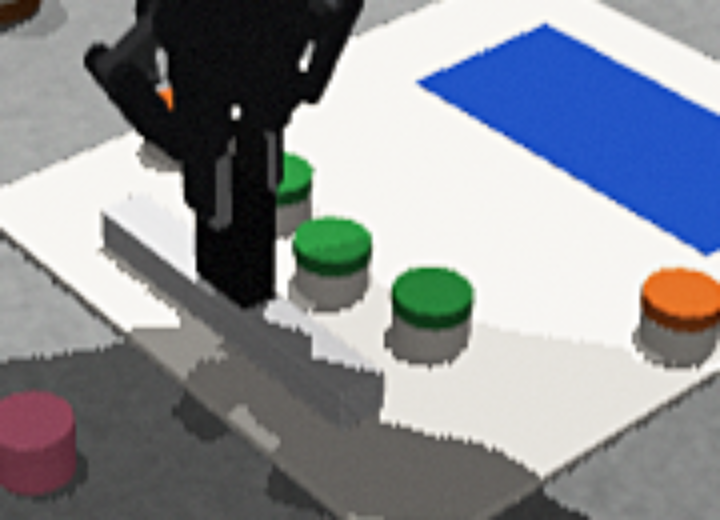

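View pics/w5.png

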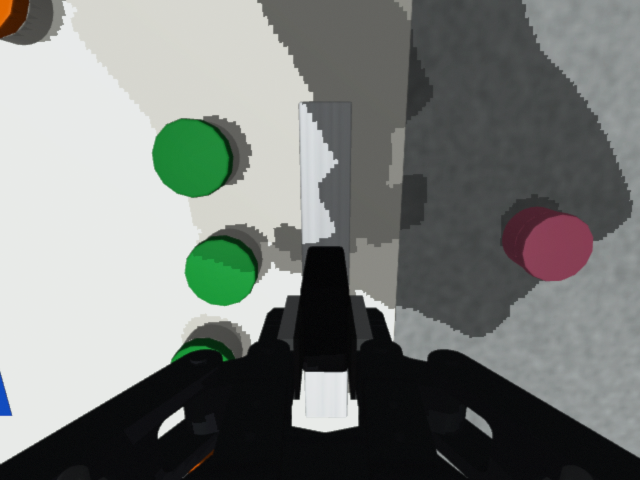

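```bash
python3 -m handwheel '[[0,-0.15,0,0,0,0],[0,-0.2,0,0,0,0],[0,-0.2,0,0,0,0],[0,-0.2,0,0,0,0],[0,-0.2,0,0,0,0],[0,-0.25,0,0,0,0],[0,-0.25,0,0,0,0],[0,-0.25,0,0,0,0]]'
python3 -m handwheel '[[0,-0.3,0,0,0,0],[0,-0.3,0,0,0,0],[0,-0.3,0,0,0,0],[0,-0.3,0,0,0,0],[0,-0.3,0,0,0,0],[0,-0.3,0,0,0,0],[0,-0.25,0,0,0,0],[0,-0.15,0,0,0,0]]'
python3 - <<'E'
from h import *
f=bot.grab_frame("side");cv2.imwrite("pics/s6.png",cv2.resize(np.array(f["pixels"])[200:350,260:480],None,fx=3.5,fy=3.5))
f=bot.grab_frame("wrist");cv2.imwrite("pics/w6.png",np.array(f["pixels"]))
E
```

```text
clock: 12.42
position: [0.5588, 0.1305, 0.0461]
tool_rot: [3.142, 0.0, 3.053]
force: [-0.1, -0.2, -2.0]
grip_width: 0.0163
clock: 13.42
position: [0.5539, 0.0757, 0.0461]
tool_rot: [-3.142, 0.0, 3.053]
force: [0.8, 0.5, -3.1]
grip_width: 0.0165
```

View pics/s6.png

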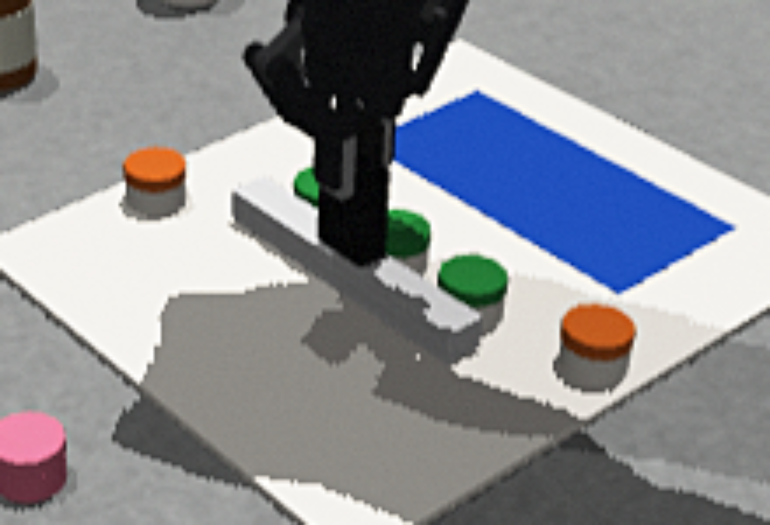

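View pics/w6.png

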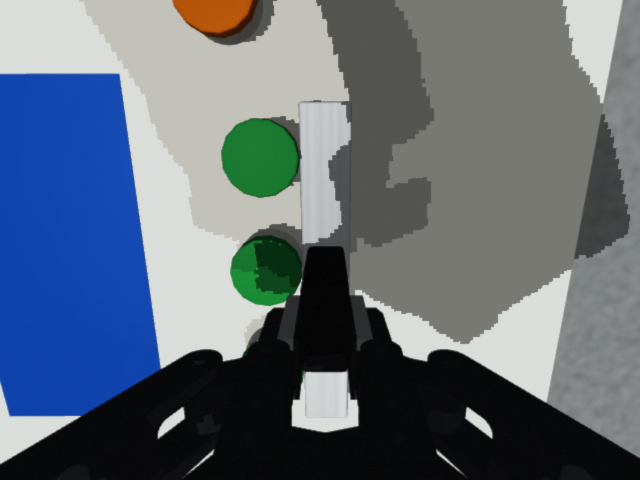

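All three jars are against the bar face, and the bar ends clear the orange jars.

```bash
python3 -m handwheel '[[0,-0.15,0,0,0,0],[0,-0.25,0,0,0,0],[0,-0.3,0,0,0,0],[0,-0.3,0,0,0,0],[0,-0.3,0,0,0,0],[0,-0.3,0,0,0,0],[0,-0.3,0,0,0,0],[0,-0.3,0,0,0,0]]'
python3 -m handwheel '[[0,-0.3,0,0,0,0],[0,-0.3,0,0,0,0],[0,-0.3,0,0,0,0],[0,-0.3,0,0,0,0],[0,-0.3,0,0,0,0],[0,-0.3,0,0,0,0],[0,-0.2,0,0,0,0],[0,-0.1,0,0,0,0]]'
python3 - <<'E'
from h import *
np.set_printoptions(precision=4,suppress=True)
b=np.array([.541,-.0755]);X=np.array([-.0872,-.9962]);Y=np.array([.9962,-.0872])
s=bot.observe();d=s["position"][:2]-b;print("bar",d@X,d@Y)
for n in ("scene","side","wrist"):
    f=bot.grab_frame(n);im=np.array(f["pixels"]);hsv=cv2.cvtColor(im,cv2.COLOR_BGR2HSV)
    if n=="side":cv2.imwrite("pics/s7.png",cv2.resize(im[200:350,260:480],None,fx=3.5,fy=3.5))
    elif n=="wrist":cv2.imwrite("pics/w7.png",im)
    else: cv2.imwrite("pics/c7.png",cv2.resize(im[180:350,140:390],None,fx=3.2,fy=3.2))
    for r in bot.trace(f,"jar2"):
        p=onz(f,r["point"],.02)[:2]-b; print(n,r["score"],r["point"],p@X,p@Y)
E
```

```text
clock: 14.52
position: [0.549, 0.0208, 0.0461]
tool_rot: [-3.142, -0.0, 3.053]
force: [-0.3, 1.0, -0.7]
grip_width: 0.0161
clock: 15.52
position: [0.5444, -0.0313, 0.0461]
tool_rot: [3.142, -0.0, 3.053]
force: [-0.3, 1.0, -3.0]
grip_width: 0.0162
bar -0.04436557918735349 -0.000509491492002805
scene 0.9 [210.7, 272.7] -0.01341364762486246 0.06004000745881636
scene 0.63 [218.8, 249.4] -0.010196645330930934 -0.004261498544384993
scene 0.58 [421.9, 261.1] -0.3721164797686247 0.0020266998866853695
scene 0.42 [221.7, 235.8] -0.004708417678402245 -0.045099166555093044
side 0.89 [266.8, 327.8] -0.368005194522138 -0.016448943821833567
side 0.66 [436.9, 258.7] -0.0006577754997429858 -0.057324258696477955
side 0.66 [387.3, 234.5] -0.009608762191426527 0.06850806524612453
side 0.61 [221.0, 294.2] -0.3818296130675128 0.1086564628714249
wrist 0.92 [260.2, 157.7] -0.013805090775776817 -0.06133932552032776
wrist 0.73 [247.2, 337.8] -0.001853666067443779 0.03623693609049551
wrist 0.66 [264.5, 268.3] -0.01331443907908416 -0.004642286231981852
```

View pics/s7.png

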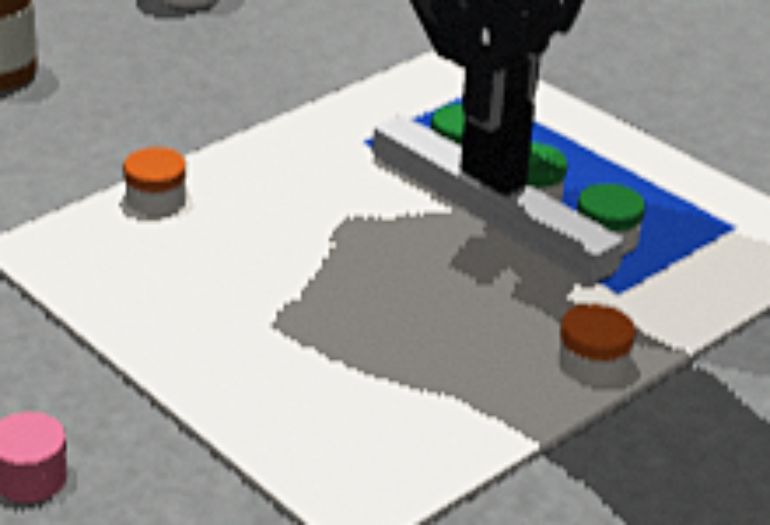

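View pics/c7.png

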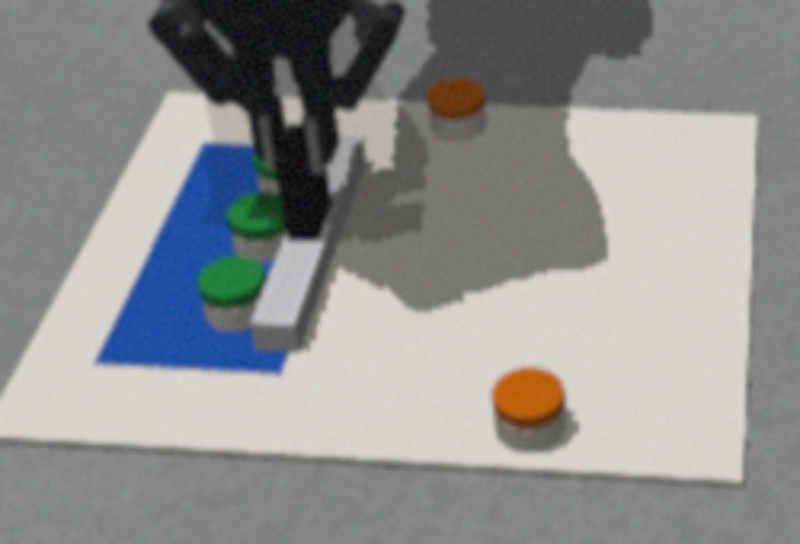

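View pics/w7.png

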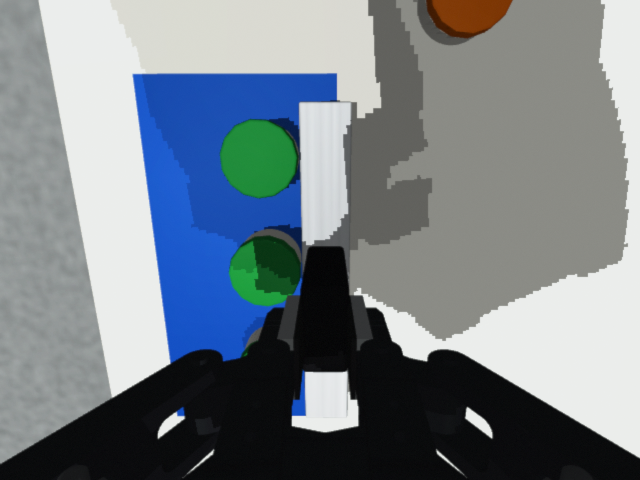

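```bash
python3 -m handwheel '[[0,-0.12,0,0,0,0],[0,-0.18,0,0,0,0],[0,-0.15,0,0,0,0],[0,-0.08,0,0,0,0],[0,-0.03,0,0,0,0],[0,0,0,0,0,0]]'
python3 -m handwheel '[[0,0,0.02,0,0,0],[0,0,0.01,0,0,0],[0,0,0,0,0,0]]'
```

```text
clock: 16.58
position: [0.5431, -0.045, 0.0461]
tool_rot: [-3.142, -0.0, 3.053]
force: [0.5, 0.3, -2.0]
grip_width: 0.0165
clock: 16.95
position: [0.5432, -0.0448, 0.0454]
tool_rot: [3.142, 0.0, 3.053]
force: [-0.8, 0.1, -0.4]
grip_width: 0.0164
```

```bash
python3 -m handwheel '[[0,0,0.02,0,0,0],[0,0,0,0,0,0],[0,0,0,0,0,0]]'
python3 -m handwheel '[[0,0,0,0,0,0],[0,0,0,0,0,0]]'
```

```text
clock: 17.32
position: [0.5432, -0.0447, 0.0453]
tool_rot: [-3.142, 0.0, 3.053]
force: [-4.3, 0.8, 10.7]
grip_width: 0.0166
clock: 17.58
position: [0.5432, -0.0447, 0.0453]
tool_rot: [-3.142, 0.0, 3.053]
force: [-3.7, 2.1, 10.6]
grip_width: 0.0164
```

```bash
python3 -m handwheel '[[0,0,-0.015,0,0,0],[0,0,0,0,0,0]]'
python3 -m handwheel '[[0,0,0,0,0,0],[0,0,0,0,0,0],[0,0,0,0,0,0],[0,0,0,0,0,0],[0,0,0,0,0,0],[0,0,0,0,0,0]]' -0.4
python3 - <<'E'
from h import *
f=bot.grab_frame("side");cv2.imwrite("pics/s8.png",cv2.resize(np.array(f["pixels"])[180:330,290:510],None,fx=3.5,fy=3.5))
f=bot.grab_frame("wrist");cv2.imwrite("pics/w8.png",np.array(f["pixels"]))
E
```

```text
clock: 17.82
position: [0.5432, -0.0448, 0.0454]
tool_rot: [-3.142, 0.0, 3.053]
force: [-3.3, 1.9, 4.7]
grip_width: 0.0163
clock: 18.58
position: [0.5432, -0.0449, 0.0452]
tool_rot: [3.142, 0.0, 3.053]
force: [0.7, 1.0, 1.0]
grip_width: 0.0596
```

View pics/s8.png

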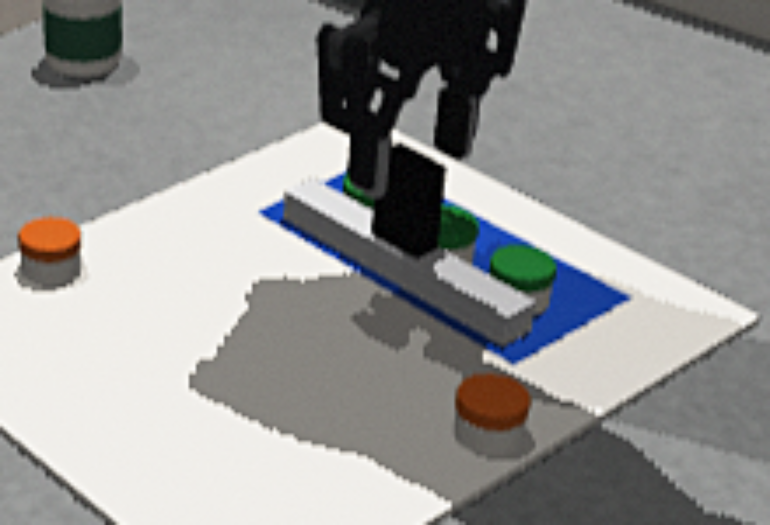

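View pics/w8.png

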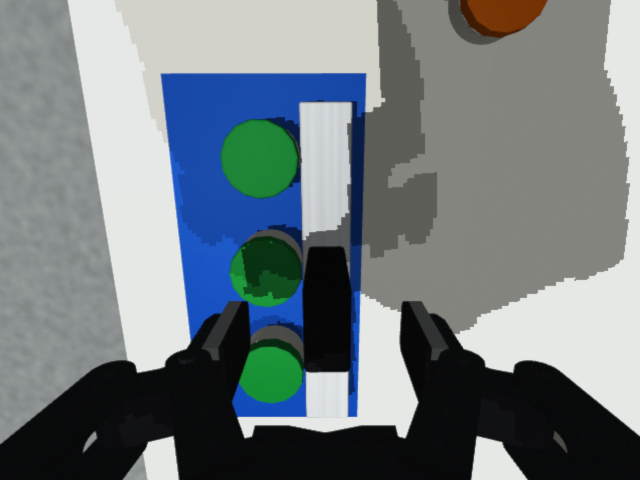

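The straightedge is free and standing, all three jars are inside the bay, and the fingers are clear of everything. Rising straight up.

```bash
python3 -m handwheel '[[0,0,-0.3,0,0,0],[0,0,-0.6,0,0,0],[0,0,-0.9,0,0,0],[0,0,-0.9,0,0,0],[0,0,-0.9,0,0,0],[0,0,-0.9,0,0,0],[0,0,-0.9,0,0,0],[0,0,0,0,0,0]]'
python3 - <<'E'
from h import *
np.set_printoptions(precision=4,suppress=True)
b=np.array([.541,-.0755]);X=np.array([-.0872,-.9962]);Y=np.array([.9962,-.0872])
for n in ("side","wrist","scene"):
    f=bot.grab_frame(n);im=np.array(f["pixels"]);hsv=cv2.cvtColor(im,cv2.COLOR_BGR2HSV)
    cv2.imwrite(f"pics/{n}9.png",im)
    m=((hsv[...,0]>50)&(hsv[...,0]<80)&(hsv[...,1]>100)&(hsv[...,2]>25)).astype(np.uint8)
    N,l,st,c=cv2.connectedComponentsWithStats(m)
    for i in range(1,N):
        p=onz(f,c[i],.029)[:2]-b
        if st[i,4]>80 and np.hypot(*p)<.2: print(n,st[i,4],c[i],p@X,p@Y)
    for r in bot.trace(f,"straightedge_grip")[:1]:
        x,e=fit([(f,r["region"])],(.5435,-.045,1.483),.006);p=x[:2]-b;print("bar",p@X,p@Y,np.degrees(x[2]),e)
E
```

```text
clock: 19.68
position: [0.544, -0.0449, 0.1826]
tool_rot: [-3.142, 0.003, 3.053]
force: [-0.5, 0.2, -0.1]
grip_width: 0.0599
side 114 [419.8421 244.8421] 0.0005625159519294156 -0.011374878491271138
side 185 [439.1622 256.0216] -0.0014083165567199702 -0.06218859442650385
bar -0.02717418995775249 0.0019432674803731122 83.14985606566111 0.1096067053513862
wrist 1567 [287.3663 148.1723] -0.001049452026139087 -0.06156776025097171
wrist 1384 [289.6228 216.1799] -0.0013456177619565364 -0.006322955688602723
wrist 1239 [291.5206 280.0872] -0.0014567219131487834 0.050969949399104916
bar -0.03146727663754362 -0.0023260642267173277 85.08708790842182 0.04830569574621485
scene 210 [213.1143 246.481 ] -0.002071110561459719 -0.0006545025656363042
scene 242 [204.1157 267.1033] -0.002391018529870008 0.056745630397856565
bar -0.031201038274860753 0.00044030370033002473 86.08283354621732 0.07133058984910837
```

View pics/side9.png

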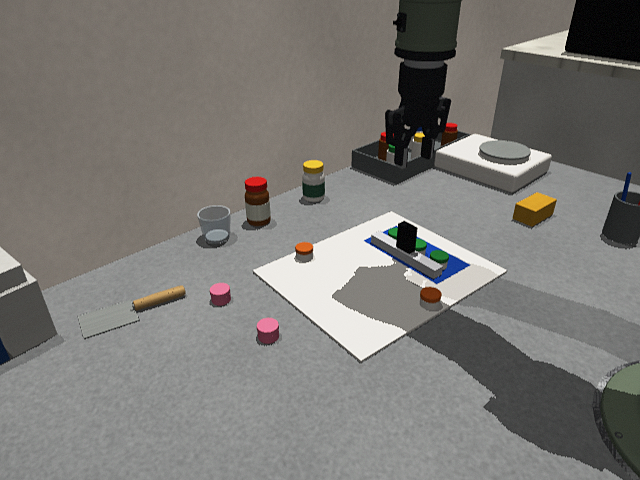

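View pics/wrist9.png

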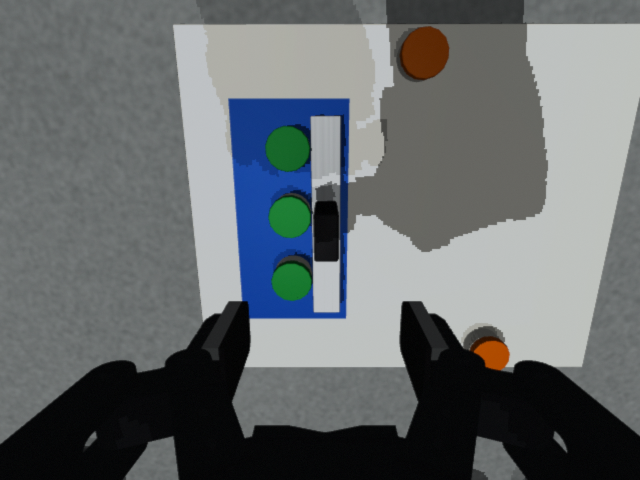

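The three jars sit upright in a row in the bay, with the bar standing right behind them, so I'm handing in.

```bash
python3 -c "
from workcell import bot
print(bot.job_done())"
```

```text
the job is handed in; nothing more can be done
None
```

I picked up the straightedge by its black grip, set it behind the three green-lidded jars and pushed all three together into the blue bay. I then let go and raised the gripper about 137 mm straight up. The last logged robot time was 19.7 s, against the 38 s limit.

**Jars:** the last wrist picture shows all three upright in a row. Their centres are 1–2 mm short of the bay's middle along the push direction, and at about -62, -6 and +51 mm across it, so all are well inside.

**Straightedge:** it stands on the board right behind the jars, centred about 31 mm behind the bay's middle.

**Other objects:** the orange and pink jars look unmoved in the pictures, and the fingers stayed above the jars in every view. The largest tool force printed in the readouts was about 11 N, when I pressed the bar lightly onto the board before letting go.

**Disagreements between checks:**
- Estimates of the bar's angle differed: 83.1° from the side camera, 85.1° from the wrist and 86.1° from the scene camera. I trust the wrist, which had the closest fit.
- In the last check the side and scene cameras each measured only two jars. Only the wrist camera gave positions for all three.

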